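Show the cut end of a cheese slab to the inspection camera

ROBOT

A 6-joint arm with a two-finger parallel gripper is mounted at the origin on a cart in front of the work surface, level with it; the furniture and walls round the work are solid. World frame = base frame: x ahead of the robot, y to its left, z up, the work surface at z = 0. Lengths are in m, angles in degrees, forces in N, time in s.
With the tool pointing down it reaches from about 0.35 to 0.875 m from the base axis. Payload 4.2 kg.
Tool frame: the origin (TCP) lies on the front face of the gripper's body, between the roots of the fingers; the fingertips stand finger_overhang ahead of it and the grasp point (between the pads) lies 51 mm ahead of it (finger_overhang is the distance from the TCP to the fingertips, in m); z points along the fingers, y is the line along which they close (so a half turn about z gives the same grasp; the last joint's range is limited). The gripper opens to 87 mm and grips with 3 to 60 N. Pads are 19 mm wide; open, the fingers measure 117 mm over their backs; the gripper's body (75 mm by 190 mm) begins 51 mm behind the grasp point.
Start: joints at [-60.47, 22.042, 0.453, 0, -68.411, -14.817], TCP at [0.159, -0.604, 0.292] pointing down, gripper open.
Joint ranges: [-179.83, 179.83], [-69.29, 118.12], [-61.27, 80.66], [-181.25, 117.63], [-171.15, -9.14], [-177.46, 177.46]. Speed limits (degrees/s): [159.86, 159.86, 180, 180, 180, 180].

INTERFACE

Orientations are given as a 3x3 rotation matrix whose columns are the frame's x, y, z axes.
In Python, from station import sense, capture, camera_model, finish_job, finger_overhang gives the robot as it stands. The module is installed in compiled form; this text tells all that it offers.
- The arm moves only by the tool jog_arm, never from a script. Its argument "rows" is a list that holds one entry, the list of rows, each a list of 4 numbers: the shift along the tool's x, y, z in m, then the turn about the tool's z in rad. A call has 1 to 20 rows; each row shifts and turns the commanded pose from where the row before left it, along the tool's axes as they then stand; what a row does not reach is not made up. A row lasts 1/8 s, in which the tool goes at most 62.5 mm and 10.7 degrees, less where a joint would pass 70% of its speed; a pose out of reach is approached as far as the arm can. A call is refused whole if a number of a shift passes 0.0625 or a number of a turn 0.188, either way. A call with a gripper value outside its range is refused whole. "claw" is the opening, from 0 (shut) to 1 (fully open), set as the call begins (left out, the last holds). The fingers move at their own pace and stop on an object; the grip force is fixed at half the most. Time passes only in rows, so rows that do not move let the fingers close. It gives the time, the measured TCP pose, the force, the opening and the grip force at its end, in the units of the state.
- sense(): the state, without advancing time (a new reading comes with each control period).
- capture(name): name is "scene" or "top" or "wrist"; returns the picture (420x560x3 uint8, red, green, blue); there is no depth.
- camera_model(name): a dict with "fovy" (degrees; the focal length in pixels is half the picture's height over the tangent of half this angle, whatever the lens; pixels are square), "cx", "cy" (the principal point, pixels), "k1" (the pictures are not rectified: a ray, as slopes to the right and down, at radius r is drawn at 1 + k1 r^2 times it, then the intrinsics apply), "eye" and "rotation" of the camera in the world. Camera axes: x right, y down, z forward; pixel columns grow to the right and rows downward; lengths in m; the calibration is good to about 2 mm. A picture is of the moment at which its call begins: read the wrist's pose just before it. camera_model takes no time and is no camera call; for the wrist camera it gives the pose at the moment of the call.
- finish_job(): hands the job in; it is judged then, once.
The state is a dict: "time_s": time; "joints": joint angles; "joint_velocities": joint speeds; "effort": joint torques, N m; "tcp_pos": TCP position; "ee_rot": TCP orientation; "wrist_force": force on the tool from outside, world axes, zero at the start; "moment": the same for the moment, N m; "gripper_width": opening from 0.0 (shut) to 1.0 (fully open); "gripper_force": force on a finger pad.
Only numpy, scipy, OpenCV 4.12 (cv2) and the standard library are available. Lean on these libraries where they do the work, as an engineer would, in place of code of your own. Each camera call takes 0.05 s, during which the arm holds its last target. There are 200 camera calls.

TASK

Take the cut slab of cheese off the carved board and hold it up in the air in front of the inspection camera: centred on the lens, one of its two small end faces square to the lens and about 6 cm from it, with its broad faces upright (not rolled over on the side). Finish while still holding it there, steady; do not put it down or let go. Leave the camera, the board and the other cheeses where they are.

Things in the scene. Friction and masses are not known exactly. Their poses are not given: they have to be found in the camera images.
- slab_center (a point): Centre of the cut slab, a pale rectangular cheese block, 125 x 72 x 48 mm, 0.3 to 0.55 kg, standing on a long narrow side on the board: 72 mm high, centre 36 mm above the board. Axes: y along the 125 mm length (normal to the end faces), x along the height (down at the start), z along the 48 mm thickness. Grip from above across the 48 mm at mid-length, 15 to 20 mm above the centre.
- view_point (a point): Where the slab's centre is to be held: on the lens axis, 122 mm in front of the lens glass (60 mm gap + half the slab's length). Axes of the camera head: x points back along the lens axis into the camera (it looks along -x), y is level, z the head's up. The camera looks toward the robot's side and downward by 0.1 to 0.35 rad; its tilt, height, place and heading differ each time.
- lens (a point): Centre of the inspection camera's front glass; same axes as view_point. The camera is a grey box, 46 x 64 x 56 mm, with a white ring light and a black lens barrel (34 mm diameter) in front, on a 16 mm aluminium column 0.39 m high, about 94 mm behind the lens, with a round dark foot of 100 mm diameter. It is held on the column by friction only: do not touch it.
- board: Carved wooden board, 190 x 300 mm, 22 mm thick, lying on the counter; origin at the centre of its underside, y along the 300 mm. Slab and brick stand on it.
- brick: White goat brick with rounded edges, 62 x 61 x 62 mm, standing on the board beside the slab, to leave alone; origin at the centre of its underside.
- cube: Pale yellow tasting cube, 50 x 52 x 54 mm, standing on the counter, to leave alone; origin at the centre of its underside.
- tomme: Small round brown tomme, 87 mm across, 59 mm high, standing on the counter, to leave alone; origin at the centre of its underside.
Mind the look-alikes: they are no part of the job. Leave any turquoise or yellow look-alike of the part that bears slab_center alone.

How it is judged:
By the outcome, as a careful person would: the job done as asked, in the order asked, and still so for the second after the job is handed in, while the arm keeps its last pose, push and grip.
It also fails if it takes over 35 s, if anything falls off the work surface, if the arm or the gripper's body presses on something with over 40 N, if the wrist force passes 120 N, or if a joint passes its speed limit or range.

## Working session

There is one attempt and no reset: what is moved stays moved. The work goes in short steps, Python scripts to look and compute and a tool call to move; the robot and the scene stay as the last step left them, time stands still between calls to the robot, and variables do not carry over. Pictures are saved under pics/ and viewed, at most 10 in all, crops included, and the job is handed in when it is done.

Besides the shell and the picture viewer there is one more tool, called after "Request:" as name([rows], argument=value, ...), one row to a line, values as JSON. jog_arm: Moves the arm, as the interface text tells. Its arguments: {"type":"object","properties":{"rows":{"type":"array"},"claw":{"type":"number"}},"required":["rows"]}

```bash
mkdir -p pics; cat > h.py <<'E'
import numpy as np, cv2
from station import sense, capture, camera_model, finish_job, finger_overhang
def K(m):
    f=210/np.tan(np.radians(m['fovy'])/2); return f
def ray(m,u,v):
    f=K(m); d=np.array([(u-m['cx'])/f,(v-m['cy'])/f]); s=d.copy()
    for _ in range(30): s=d/(1+m['k1']*(s@s))
    r=np.array(m['rotation'])@np.array([s[0],s[1],1]); return np.array(m['eye']),r/np.linalg.norm(r)
def proj(m,p):
    c=np.array(m['rotation']).T@(np.array(p)-np.array(m['eye'])); s=c[:2]/c[2]; s=s*(1+m['k1']*(s@s)); return s*K(m)+[m['cx'],m['cy']]
def plane(m,u,v,z):
    e,r=ray(m,u,v); return e+r*(z-e[2])/r[2]
def tri(*obs):
    A=np.zeros((3,3));b=np.zeros(3);L=[]
    for m,u,v in obs:
        e,r=ray(m,u,v);P=np.eye(3)-np.outer(r,r);A+=P;b+=P@e;L.append((e,P))
    p=np.linalg.solve(A,b); return p,[np.linalg.norm(P@(p-e)) for e,P in L]
def snap(n,tag):
    m=camera_model(n);im=capture(n);cv2.imwrite(f'pics/{tag}.png',im[:,:,::-1]);return m,im
E
python3 - <<'E'
from h import *
print(finger_overhang if not callable(finger_overhang) else finger_overhang())
for n in('scene','top'):
    m,im=snap(n,n+'0'); print(n,m)
a=cv2.imread('pics/scene0.png');b=cv2.imread('pics/top0.png')
s=sense();print(s['tcp_pos'],s['ee_rot'],s['gripper_width'])
print({k:camera_model('wrist')[k] for k in('eye','rotation','fovy')})
E
```

```text
0.0697
scene {'fovy': 44.91105712848739, 'cx': 279.11745018117637, 'cy': 199.40940064186393, 'k1': -0.04079477391114879, 'eye': array([-0.49758071,  0.75922099,  1.2364659 ]), 'rotation': array([[-0.6918701 , -0.4339477 ,  0.577066  ],
       [-0.72186452,  0.39904362, -0.56539879],
       [ 0.015079  , -0.80774599, -0.5893378 ]])}
top {'fovy': 46.14066483062939, 'cx': 278.9970813707076, 'cy': 209.12820120017963, 'k1': 0.04690735287116517, 'eye': array([ 0.30906996, -0.24947202,  1.67671141]), 'rotation': array([[-0.01559762, -0.99051252,  0.13653444],
       [-0.99986357,  0.01619377,  0.00325659],
       [-0.0054367 , -0.13646502, -0.99062997]])}
[ 0.1586765  -0.6041163   0.29127184] [[-9.67246128e-01 -2.53839670e-01 -5.90822863e-04]
 [-2.53840338e-01  9.67244343e-01  1.86098431e-03]
 [ 9.90784295e-05  1.95000454e-03 -9.99998094e-01]] 1.0010956087823635
{'eye': array([ 0.08424534, -0.62339006,  0.38470366]), 'rotation': array([[-0.25326455,  0.92823635,  0.27245981],
       [ 0.96739374,  0.24227331,  0.07384445],
       [ 0.00253536,  0.2822781 , -0.95932927]]), 'fovy': 66.4313285721605}
```

View pics/scene0.png

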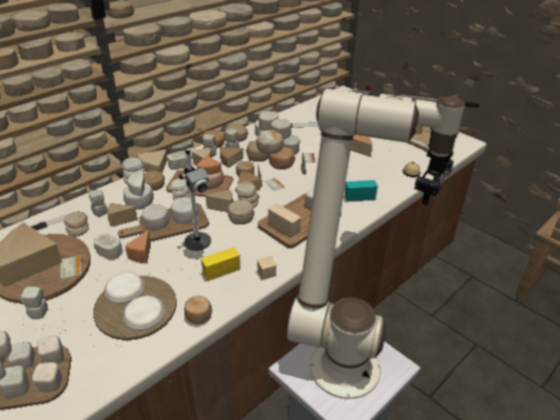

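View pics/top0.png

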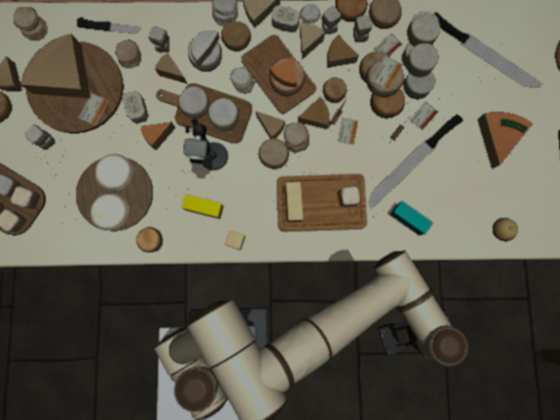

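The slab candidates are the pale block at top (295,201) / scene (284,219), the yellow block at top (203,206) and the turquoise block at top (412,218). The pale one stands on the carved board next to the white brick, so it fits; the yellow and turquoise blocks are look-alikes. The inspection camera is at top (197,148) / scene (197,183), with its foot at top (214,155). I'll confirm with an enlarged crop.

```bash
python3 - <<'E'
from h import *
a=cv2.imread('pics/scene0.png');b=cv2.imread('pics/top0.png')
def c(i,x,y,w,h,k): return cv2.resize(i[y:y+h,x:x+w],(w*k,h*k),interpolation=cv2.INTER_CUBIC)
A=c(a,165,150,100,100,3);B=c(a,250,180,100,100,3)
C=c(b,165,110,100,100,3)
D=c(b,270,160,100,100,3)
cv2.imwrite('pics/m1.png',np.vstack([np.hstack([A,B]),np.hstack([C,D])]))
mt=camera_model('top')
for n,u,v in[('slab top',295,186),('slab bot',295,216)]: print(n,plane(mt,u,v,.094))
print('foot',plane(mt,214,155,.0)); ms=camera_model('scene');print(plane(ms,197,241,0))
print(tri((ms,206,186),(mt,186,149)),tri((ms,197,178),(mt,197,149)))
E
```

```text
slab top [ 0.60246627 -0.29762648  0.094     ]
slab bot [ 0.50393586 -0.29565787  0.094     ]
foot [ 0.73416703 -0.02055157  0.        ]
[ 0.73039198 -0.02226733  0.        ]
(array([ 0.65466076, -0.00119642,  0.30548553]), [np.float64(0.026560515424981182), np.float64(0.02656051542498118)]) (array([ 0.6745973 , -0.01371938,  0.31103162]), [np.float64(0.0014440077752390706), np.float64(0.0014440077752390257)])
```

View pics/m1.png

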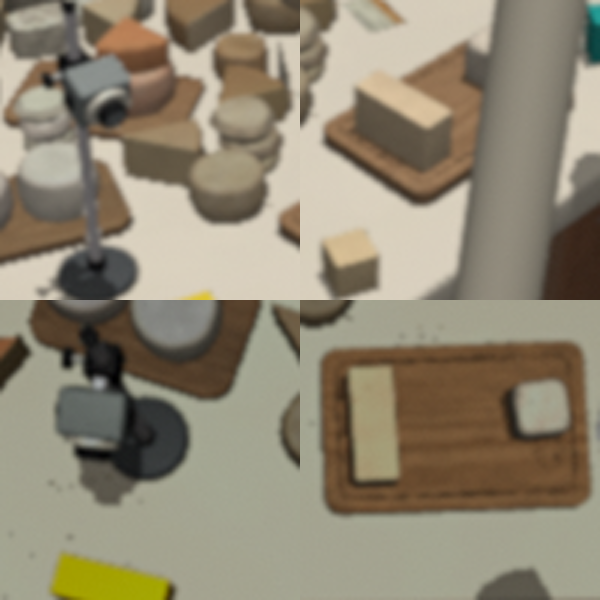

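The crop confirms it: the pale slab (crop 347–400, 365–484 in the lower right panel) stands on the board with the brick beside it. The camera's lens faces the robot (-x). Next I'll move to a viewpoint where the wrist camera sees both.

Request:
jog_arm([
  [[0,0,-0.053,0.128],[0,0,-0.053,0.128],[0,0,-0.053,0],[-0.028,0.04,0,0],[-0.028,0.04,0,0],[-0.028,0.04,0,0],[-0.028,0.04,0,0],[-0.028,0.04,0,0],[-0.028,0.04,0,0],[-0.028,0.04,0,0],[-0.028,0.04,0,0],[-0.028,0.04,0,0],[-0.028,0.04,0,0],[-0.028,0.04,0,0],[-0.028,0.04,0,0],[0,0,0,0],[0,0,0,0]],
])

```text
time_s: 2.22
tcp_pos: [0.4942, -0.1241, 0.4509]
ee_rot: [[-1.0, -0.001, -0.001], [-0.001, 1.0, -0.0], [0.001, -0.0, -1.0]]
wrist_force: [-0.3, 0.1, 0.4]
gripper_width: 0.998
gripper_force: 0.0
```

```bash
python3 - <<'E'
from h import *
import pickle
s=sense();print(s['time_s'],s['tcp_pos'],np.round(s['ee_rot'],3),s['joints'])
m,im=snap('wrist','w1');pickle.dump(m,open('w1.p','wb'));print(m)
E
```

```text
2.225 [ 0.49422079 -0.12412512  0.45085983] [[-1.    -0.001 -0.001]
 [-0.001  1.    -0.   ]
 [ 0.001 -0.    -1.   ]] [ 4.17773934e+00  6.47734237e+00  1.81681211e+00 -8.64746459e-05
 -8.54040590e+01 -9.41040956e+01]
{'fovy': 66.4313285721605, 'cx': 280.33994755928165, 'cy': 212.574061924832, 'k1': -0.06143746246019541, 'eye': array([ 0.41733234, -0.12367684,  0.54435652]), 'rotation': array([[-7.03491573e-04,  9.59668818e-01,  2.81132114e-01],
       [ 9.99999582e-01,  5.10745295e-04,  7.58877889e-04],
       [ 5.84684542e-04,  2.81132530e-01, -9.59668776e-01]])}
```

View pics/w1.png

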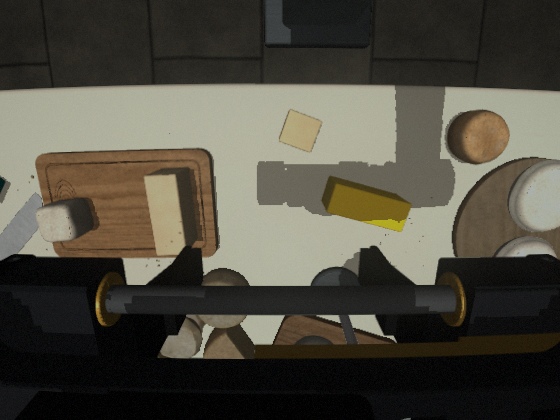

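The wrist view shows the board with the slab's top (145–195, 168–254). The open gripper hides everything below row 255, including the inspection camera. I'll view the camera obliquely from both sides instead.

Request:
jog_arm([
  [[-0.037,-0.019,-0.012,0],[-0.037,-0.019,-0.012,0],[-0.037,-0.019,-0.012,0],[-0.037,-0.019,-0.012,0],[-0.037,-0.019,-0.012,0],[0,0,0,0],[0,0,0,0]],
])

```text
time_s: 3.15
tcp_pos: [0.6788, -0.22, 0.5109]
ee_rot: [[-1.0, 0.001, -0.001], [0.001, 1.0, -0.0], [0.001, -0.0, -1.0]]
wrist_force: [-0.8, -0.6, 0.8]
gripper_width: 0.998
gripper_force: 0.0
```

```bash
python3 - <<'E'
from h import *
import pickle
s=sense();print(s['time_s'],s['tcp_pos'])
m,im=snap('wrist','w2');pickle.dump(m,open('w2.p','wb'))
E
```

```text
3.15 [ 0.67876817 -0.22003523  0.51088651]
```

Request:
jog_arm([
  [[0,0.04,-0.02,0],[0,0.05,-0.02,0],[0,0.05,0,0],[0,0.05,0,0],[0,0.05,0,0],[0,0.05,0,0],[0,0.05,0,0],[0,0.05,0,0],[0,0,0,0],[0,0,0,0]],
])

```text
time_s: 4.45
tcp_pos: [0.6779, 0.1703, 0.5529]
ee_rot: [[-1.0, -0.001, 0.002], [-0.001, 1.0, 0.0], [-0.002, 0.0, -1.0]]
wrist_force: [0.3, -0.5, -0.1]
gripper_width: 0.997
gripper_force: 0.0
```

```bash
python3 - <<'E'
from h import *
import pickle
s=sense();print(s['time_s'],s['tcp_pos'])
m,im=snap('wrist','w3');pickle.dump(m,open('w3.p','wb'))
a=cv2.imread('pics/w2.png');b=cv2.imread('pics/w3.png')
m2=pickle.load(open('w2.p','rb'));print(proj(m2,[.66,0,.31]),proj(m,[.66,0,.31]))
cv2.imwrite('pics/m2.png',np.vstack([cv2.resize(np.hstack([a,b]),(784,294)),cv2.resize(np.hstack([a[60:270,260:540],b[60:270,20:300]]),(784,294))]))
E
```

```text
4.45 [0.67788889 0.17032143 0.55289572]
[507.74666698 184.2858219 ] [121.10969094 176.62072595]
```

View pics/m2.png

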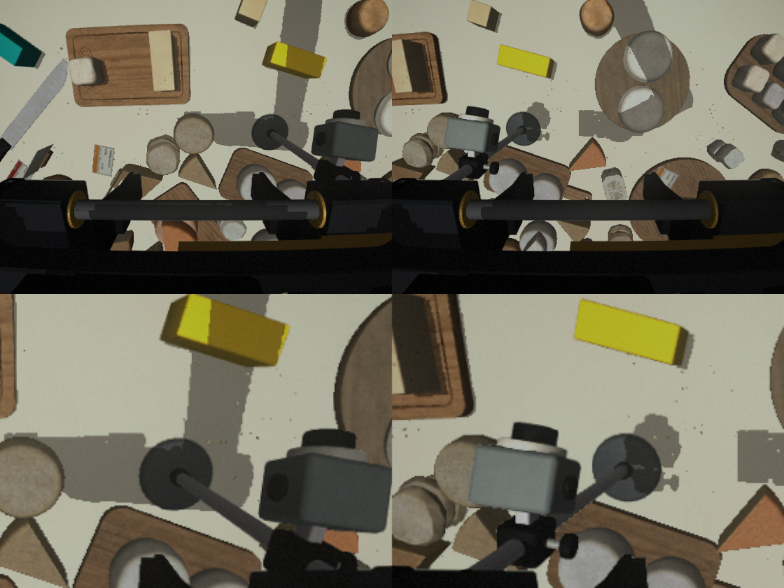

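Both views show the camera head clearly: box, white ring and black barrel, with the barrel toward the robot. It's near (490,195) in w2 and (110,180) in w3. I'll enlarge both to read off corners.

```bash
python3 - <<'E'
from h import *
a=cv2.imread('pics/w2.png');b=cv2.imread('pics/w3.png')
A=np.hstack([a[145:245,440:540],b[145:245,65:165]])
A=cv2.resize(A,None,fx=4,fy=4,interpolation=cv2.INTER_CUBIC)
A=np.clip(A.astype(float)*1.6,0,255).astype(np.uint8)
for i in range(0,800,40): cv2.line(A,(i,0),(i,5),(0,0,255),1)
for i in range(0,400,40): cv2.line(A,(0,i),(5,i),(0,0,255),1)
cv2.imwrite('pics/m3.png',A)
E
```

```text
(no output)
```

View pics/m3.png

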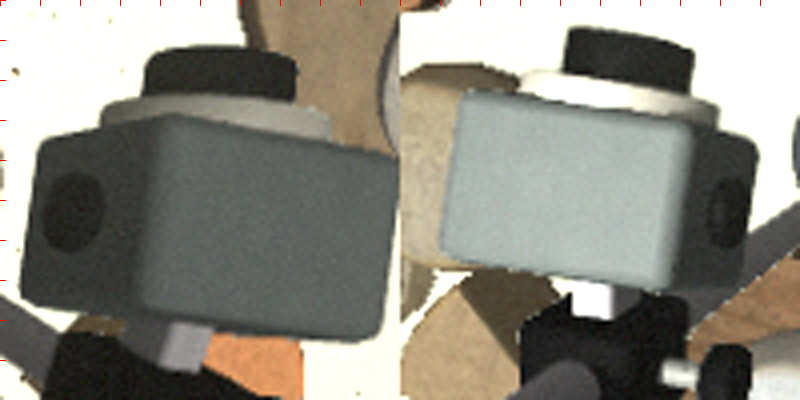

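```bash
cat > cam.py <<'E'
from h import *
import pickle
m2=pickle.load(open('w2.p','rb'));m3=pickle.load(open('w3.p','rb'))
a=lambda x,y:(m2,440+x/4-.4,145+y/4-.4); b=lambda x,y:(m3,65+(x-400)/4-.4,145+y/4-.4)
P={}
for n,p,q in[('F-',(160,116),(460,92)),('F+',(400,157),(690,122)),('B+',(381,340),(668,285)),('B-',(135,312),(443,254))]:
    P[n],r=tri(a(*p),b(*q)); print(n,P[n].round(4),np.round(r,4))
f=(P['F-']+P['F+']-P['B-']-P['B+'])/2; l=(P['F+']+P['B+']-P['F-']-P['B-'])/2
print('fwd',f,np.linalg.norm(f),'tilt',np.arctan2(-f[2],np.hypot(*f[:2])),'head',np.degrees(np.arctan2(f[1],f[0])))
print('lat',l,np.linalg.norm(l),np.degrees(np.arctan2(l[1],l[0])))
c=sum(P.values())/4;print('topc',c)
# barrel front rim: extreme left / right tangent points at the front
g,r=tri(a(222,46),b(633,30));print('rim top-front',g,r)
for z in(.27,.28,.29,.3,.31): print(z,plane(*a(222,55),z),plane(*b(632,37),z))
print('foot',[plane(m2,260+174/2.8-0,60+(474-294)/2.8,0.01),plane(m3,20+(627-392)/2.8,60+(468-294)/2.8,.01)])
E
python3 cam.py
```

```text
F- [ 0.6481 -0.0377  0.3213] [0.0001 0.0001]
F+ [0.6567 0.0232 0.3219] [0.0003 0.0003]
B+ [0.6972 0.0177 0.3343] [0.0006 0.0006]
B- [ 0.6901 -0.0431  0.3322] [0.0012 0.0012]
fwd [-0.04127195  0.00543947 -0.01168356] 0.04323733897156321 tilt 0.273620796641725 head 172.49192814909287
lat [0.00786277 0.06084426 0.00129153] 0.061363796662296625 82.63659652568819
topc [ 0.67304333 -0.00997668  0.32743018]
rim top-front [ 0.63558298 -0.00432856  0.29029371] [np.float64(0.0002783709386574064), np.float64(0.0002783709386576506)]
0.27 [0.63984985 0.00997093 0.27      ] [ 0.63990929 -0.01489697  0.27      ]
0.28 [0.63871417 0.00311077 0.28      ] [ 0.63886771 -0.0099615   0.28      ]
0.29 [ 0.63757848 -0.00374939  0.29      ] [ 0.63782612 -0.00502603  0.29      ]
0.3 [ 0.6364428  -0.01060954  0.3       ] [ 6.36784534e-01 -9.05568896e-05  3.00000000e-01]
0.31 [ 0.63530711 -0.0174697   0.31      ] [0.63574295 0.00484492 0.31      ]
foot [array([ 0.61078677, -0.14393793,  0.01      ]), array([ 0.60498354, -0.17313241,  0.01      ])]
```

The camera head triangulates consistently: lens about (0.638, -0.005, 0.289), heading 172°, tilted down about 0.27 rad. Next is a close look above the slab.

Request:
jog_arm([
  [[0.01,-0.05,0,0],[0.012,-0.052,0,0],[0.012,-0.052,0,0],[0.012,-0.052,0,0],[0.012,-0.052,0,0],[0.01,-0.052,0.04,0],[0.01,-0.052,0.05,0],[0.01,-0.052,0.05,0],[0.01,-0.052,0.05,0],[0,0,0.05,0],[0,0,0,0],[0,0,0,0]],
])

```text
time_s: 6.0
tcp_pos: [0.5867, -0.2709, 0.338]
ee_rot: [[-1.0, -0.001, 0.004], [-0.001, 1.0, -0.002], [-0.004, -0.002, -1.0]]
wrist_force: [-0.4, 0.2, 0.6]
gripper_width: 0.999
gripper_force: 0.0
```

```bash
python3 - <<'E'
from h import *
import pickle
s=sense();print(s['time_s'],s['tcp_pos'])
m,im=snap('wrist','w4');pickle.dump(m,open('w4.p','wb'))
cv2.imwrite('pics/m4.png',cv2.resize(np.hstack([cv2.resize(cv2.imread('pics/w2.png')[20:160,90:290],(800,560))]),(700,490)))
E
```

```text
6.0 [ 0.58672197 -0.27086219  0.33804332]
```

View pics/w4.png

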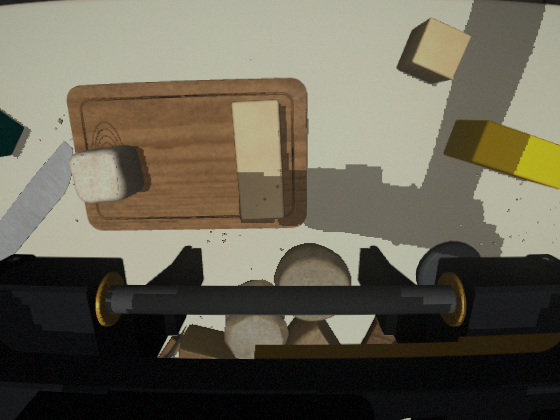

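View pics/m4.png

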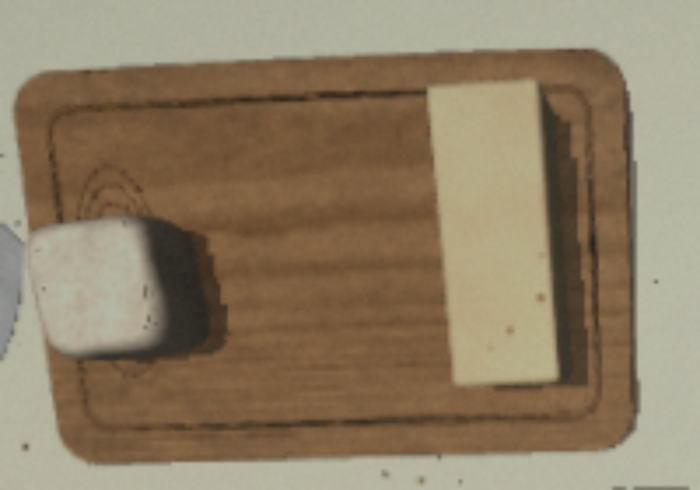

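In w4 the slab's top face has corners at (233,102), (279,101), (286,217) and (239,220), and the board's near edge is at row ~79. In the enlarged w2 crop the slab corners are (428,87), (538,79), (557,381) and (453,384).

```bash
python3 - <<'E'
from h import *
import pickle
m2=pickle.load(open('w2.p','rb'));m4=pickle.load(open('w4.p','rb'))
A=[(233,102),(279,101),(286,217),(239,220)];B=[(428,87),(538,79),(557,381),(453,384)]
P=[]
for p,q in zip(A,B):
    x,r=tri((m4,*p),(m2,90+q[0]/3.5,20+q[1]/3.5));P.append(x);print(x.round(4),np.round(r,4))
P=np.array(P);print('c',P.mean(0))
Q=np.array([plane(m4,*p,.094) for p in A]);print(Q.round(4),'c',Q.mean(0))
d=(P[2]+P[3]-P[0]-P[1])/2;print('len',d,np.degrees(np.arctan2(d[1],d[0])))
d=(Q[2]+Q[3]-Q[0]-Q[1])/2;print('len',d,np.degrees(np.arctan2(d[1],d[0])))
print('board near edge',[plane(m4,u,v,.022) for u,v in((100,82),(200,80),(285,78))],'far',plane(m4,250,229,.022),'left/right',plane(m4,307,150,.022),plane(m4,70,150,.022))
print('board near w2',plane(m2,90+480/3.5,20+52/3.5,.022),'counter edge',plane(m4,10,8,0),plane(m4,250,2,0))
E
```

```text
[ 0.4942 -0.3193  0.0884] [0.0003 0.0003]
[ 0.4937 -0.272   0.0978] [0. 0.]
[ 0.6158 -0.2659  0.0939] [0.0016 0.0016]
[ 0.6175 -0.3146  0.0964] [0.0015 0.0015]
c [ 0.5552804  -0.29296015  0.09414229]
[[ 0.4943 -0.3182  0.094 ]
 [ 0.4935 -0.272   0.094 ]
 [ 0.6151 -0.2645  0.094 ]
 [ 0.6186 -0.3164  0.094 ]] c [ 0.5553869  -0.29277772  0.094     ]
len [0.12271284 0.00539166 0.00200605] 2.515797891412315
len [0.12294952 0.00466879 0.        ] 2.1746594979545817
board near edge [array([ 0.46505791, -0.49129019,  0.022     ]), array([ 0.46536683, -0.36734095,  0.022     ]), array([ 0.46371746, -0.26526112,  0.022     ])] far [ 0.65474613 -0.31187461  0.022     ] left/right [ 0.54914685 -0.23720212  0.022     ] [ 0.54698109 -0.543624    0.022     ]
board near w2 [ 0.46522192 -0.30709017  0.022     ] counter edge [ 0.36787939 -0.61326594  0.        ] [ 0.37398983 -0.30733547  0.        ]
```

Slab centre is (0.555, -0.293), top at z ≈ 0.094, yaw +2.3°. The jog keeps the tool vertical, so I'll get the 0.27 rad tilt by pivoting the slab in the pads over the board's near edge (x = 0.4645). The grasp comes first.

Request:
jog_arm([
  [[0.008,-0.0055,0.03,-0.04],[0.008,-0.0055,0.03,0],[0.008,-0.0055,0.03,0],[0.007,-0.0055,0.03,0],[0,0,0.02,0],[0,0,0,0],[0,0,0,0]],
])

```text
time_s: 6.92
tcp_pos: [0.5576, -0.293, 0.1974]
ee_rot: [[-0.999, -0.042, 0.004], [-0.042, 0.999, -0.002], [-0.004, -0.002, -1.0]]
wrist_force: [0.2, -0.3, 0.0]
gripper_width: 0.993
gripper_force: 0.0
```

Request:
jog_arm([
  [[0.002,0,0.025,0],[0,0,0.025,0],[0,0,0.021,0],[0,0,0,0]],
])

```text
time_s: 7.42
tcp_pos: [0.5543, -0.2929, 0.124]
ee_rot: [[-0.999, -0.041, -0.001], [-0.041, 0.999, 0.0], [0.001, 0.0, -1.0]]
wrist_force: [0.0, 0.3, 1.1]
gripper_width: 1.002
gripper_force: 0.0
```

Request:
jog_arm([
  [[0,0,0,0],[0,0,0,0],[0,0,0,0],[0,0,0,0]],
], claw=0.4)

```text
time_s: 7.92
tcp_pos: [0.5541, -0.293, 0.1243]
ee_rot: [[-0.999, -0.041, 0.001], [-0.041, 0.999, -0.0], [-0.001, -0.0, -1.0]]
wrist_force: [0.7, 1.0, -0.4]
gripper_width: 0.631
gripper_force: 0.0
```

Request:
jog_arm([
  [[0,0,0,0],[0,0,0,0],[0,0,0,0],[0,0,0,0]],
], claw=0.0)

```text
time_s: 8.43
tcp_pos: [0.5542, -0.2933, 0.1242]
ee_rot: [[-0.999, -0.041, 0.001], [-0.041, 0.999, -0.001], [-0.001, -0.001, -1.0]]
wrist_force: [0.0, -0.9, 2.9]
gripper_width: 0.551
gripper_force: 30.0
```

Request:
jog_arm([
  [[0,0,-0.01,0],[0,0,-0.015,0],[0,0,-0.015,0],[0,0,0,0]],
])

```text
time_s: 8.93
tcp_pos: [0.555, -0.2932, 0.166]
ee_rot: [[-0.999, -0.041, 0.004], [-0.041, 0.999, -0.001], [-0.004, -0.001, -1.0]]
wrist_force: [-0.6, -0.2, -4.4]
gripper_width: 0.544
gripper_force: 30.0
```

Request:
jog_arm([
  [[0.02,0,0,0],[0.042,0,0,0],[0.042,0,0,0],[0.02,0,0,0],[0,0,0.02,0],[0,0,0.01,0],[0,0,0,0],[0,0,0,0]],
])

```text
time_s: 9.93
tcp_pos: [0.4308, -0.2982, 0.1342]
ee_rot: [[-0.999, -0.041, 0.001], [-0.041, 0.999, -0.0], [-0.001, -0.0, -1.0]]
wrist_force: [-0.0, -0.3, -4.2]
gripper_width: 0.548
gripper_force: 30.0
```

Request:
jog_arm([
  [[0,0,0.006,0],[0,0,0.003,0],[0,0,0.002,0],[0,0,0.002,0],[0,0,0,0]],
])

```text
time_s: 10.55
tcp_pos: [0.4294, -0.298, 0.1232]
ee_rot: [[-0.999, -0.042, -0.002], [-0.042, 0.999, -0.0], [0.002, -0.0, -1.0]]
wrist_force: [-6.8, 3.6, 13.7]
gripper_width: 0.551
gripper_force: 30.0
```

Request:
jog_arm([
  [[0,0,0.0015,0],[0,0,0.0015,0],[0,0,0.001,0],[0,0,0,0]],
])

```text
time_s: 11.05
tcp_pos: [0.4276, -0.2981, 0.1198]
ee_rot: [[-0.999, -0.042, -0.005], [-0.042, 0.999, 0.0], [0.005, 0.0, -1.0]]
wrist_force: [-11.9, 3.8, 20.7]
gripper_width: 0.547
gripper_force: 30.0
```

Request:
jog_arm([
  [[-0.001,0,0.001,0],[-0.001,0,0.001,0],[0,0,0.001,0],[0,0,0,0]],
])

```text
time_s: 11.55
tcp_pos: [0.4276, -0.2981, 0.1168]
ee_rot: [[-0.999, -0.042, -0.01], [-0.042, 0.999, 0.001], [0.01, 0.001, -1.0]]
wrist_force: [-15.6, 2.8, 25.1]
gripper_width: 0.55
gripper_force: 30.0
```

```bash
python3 - <<'E'
from h import *
import pickle
s=sense();print(s['time_s'],s['tcp_pos'],s['wrist_force'])
m,im=snap('wrist','w5');pickle.dump(m,open('w5.p','wb'))
_,a=snap('scene','s5');_,b=snap('top','t5')
def c(i,x,y,w,h,k): return cv2.resize(i[y:y+h,x:x+w,::-1],(w*k,h*k),interpolation=cv2.INTER_CUBIC)
cv2.imwrite('pics/m5.png',np.hstack([c(im,130,60,300,300,1),c(a,220,170,100,100,3)]))
E
```

```text
11.55 [ 0.42756738 -0.2980603   0.11682786] [-15.61173103   2.79374074  25.1413802 ]
```

View pics/m5.png

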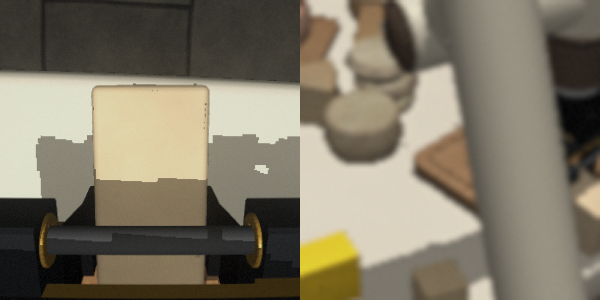

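The slab is held with its near top edge at wrist row ~147, cols 223–338. I'll compute its present tilt from that edge's ray and the known distance to the pivot.

```bash
cat > tilt.py <<'E'
from h import *
from scipy.optimize import brentq
def tilt(m,tcp,R,u,v,L=.0615,top=.0208):
    R=np.array(R);g=np.array(tcp)+.051*R[:,2]; e,r=ray(m,u,v)
    X=np.array([-R[0,0],-R[1,0],0]);X/=np.linalg.norm(X);Z=np.array([0,0,1.]); Y=np.cross(Z,X)
    def P(t): return g-L*(X*np.cos(t)+Z*np.sin(t))+top*(-X*np.sin(t)+Z*np.cos(t))
    n=np.cross(r,Y)  # plane holding ray and lateral axis
    f=lambda t:(P(t)-e)@n
    ts=np.linspace(-.3,.7,101);return [brentq(f,a,b) for a,b in zip(ts[:-1],ts[1:]) if f(a)*f(b)<0]
E
python3 - <<'E'
from tilt import *
import pickle
s=sense();m=pickle.load(open('w5.p','rb'));im=cv2.imread('pics/w5.png')
print(s['ee_rot'],im[138:154,280].sum(1))
for v in(145,146,147,148): print(v,tilt(m,s['tcp_pos'],s['ee_rot'],280,v))
E
```

```text
[[-0.99907293 -0.04182644 -0.01018926]
 [-0.0418389   0.99912386  0.00101296]
 [ 0.01013796  0.00143833 -0.99994758]] [415 458 488 531 562 586 414 330 378 452 510 530 546 567 583 578]
145 []
146 []
147 [0.30193021948235466, 0.49794538701028423]
148 [0.24923235761721083, 0.5566774111485016]
```

Request:
jog_arm([
  [[0,0,0.001,0],[0,0,0.001,0],[0,0,0,0]],
])

```text
time_s: 12.08
tcp_pos: [0.4274, -0.2981, 0.1148]
ee_rot: [[-0.999, -0.042, -0.011], [-0.042, 0.999, 0.001], [0.01, 0.002, -1.0]]
wrist_force: [-16.7, 3.1, 25.4]
gripper_width: 0.546
gripper_force: 30.0
```

Request:
jog_arm([
  [[0,0,-0.01,0],[0,0,-0.03,0],[0,0,-0.05,0],[0,0,-0.05,0],[0,0,-0.05,0],[0,0,-0.02,0],[0,0,0,0],[0,0,0,0]],
])

```text
time_s: 13.08
tcp_pos: [0.4315, -0.2975, 0.3201]
ee_rot: [[-0.999, -0.04, -0.003], [-0.04, 0.999, 0.002], [0.003, 0.002, -1.0]]
wrist_force: [0.2, 0.4, -4.1]
gripper_width: 0.546
gripper_force: 30.0
```

```bash
python3 - <<'E'
from tilt import *
import pickle
s=sense();print(s['time_s'],s['tcp_pos'],np.round(s['ee_rot'],3))
m,im=snap('wrist','w6')
print(im[135:156,280].sum(1))
for v in(144,145,146,147,148,149): print(v,tilt(m,s['tcp_pos'],s['ee_rot'],280,v))
E
```

```text
13.075 [ 0.43154345 -0.29752285  0.32006306] [[-0.999 -0.04  -0.003]
 [-0.04   0.999  0.002]
 [ 0.003  0.002 -1.   ]]
[644 642 643 642 635 647 462 366 416 493 523 546 556 581 590 584 579 582
 586 591 590]
144 []
145 []
146 []
147 [0.30810709222659133, 0.5069359852822837]
148 [0.2559202351699788, 0.5651570083417697]
149 [0.21863474927650223, 0.6084825949491175]
```

```bash
cat > vp.py <<'E'
from h import *
def vp(im,m,R,rows=range(156,222,2)):
    g=cv2.GaussianBlur(im,(3,3),0).astype(float); N=[];W=[]
    for lo,hi,s in((208,245,1),(320,355,-1)):
        pts=[]
        for v in rows:
            d=np.abs(np.diff(g[v,lo:hi],axis=0)).sum(1); k=int(d.argmax())
            if 0<k<len(d)-1:
                a,b,c=d[k-1:k+2]; k=k+.5*(a-c)/(a-2*b+c)
            pts.append((lo+k+.5,v))
        pts=np.array(pts); 
        for _ in range(3):
            p=np.polyfit(pts[:,1],pts[:,0],1);r=pts[:,0]-np.polyval(p,pts[:,1]);pts=pts[np.abs(r)<max(.6,2*r.std())]
        rays=np.array([ray(m,*q)[1] for q in pts]); n=np.linalg.svd(rays)[2][2]; N.append(n); W.append((len(pts),r.std(),p,np.polyval(p,150)))
    d=np.cross(*N);d/=np.linalg.norm(d); d*=np.sign(d[0])
    return d,W
E
python3 - <<'E'
from vp import *
im=cv2.imread('pics/w6.png');m=camera_model('wrist');s=sense()
for r in(range(156,222,2),range(152,240,2)):
    d,W=vp(im,m,None,r);print(d,'tilt',np.arcsin(d[2]),'yaw',np.degrees(np.arctan2(d[1],d[0])),W)
from tilt import *
import tilt as T
R=np.array(s['ee_rot']);g=np.array(s['tcp_pos'])+.051*R[:,2];X=np.array([-R[0,0],-R[1,0],0]);Z=np.array([0,0,1.])
for t in(.15,.2,.25,.3,.35):
    print(t,[proj(m,g-.0615*(X*np.cos(t)+Z*np.sin(t))+q*(-X*np.sin(t)+Z*np.cos(t))+np.array([.04,-1,0])*w).round(1) for q in(.0208,-.0512) for w in(.024,-.024)])
E
```

```text
[ 0.99917394  0.03792948 -0.01458711] tilt -0.014587625127583098 yaw 2.1739517783814892 [(33, np.float64(0.4161881354011763), array([5.00905277e-02, 2.12954540e+02]), np.float64(220.46811937645532)), (29, np.float64(0.465706266099392), array([-5.37112074e-02,  3.47397570e+02]), np.float64(339.3408885439179))]
[0.99901236 0.04409044 0.00550722] tilt 0.00550724346740617 yaw 2.52705386059929 [(41, np.float64(0.4656086959353333), array([5.29076982e-02, 2.12526561e+02]), np.float64(220.46271550929825)), (38, np.float64(0.53477138482986), array([-4.62106383e-02,  3.46083773e+02]), np.float64(339.1521770583379))]
0.15 [array([220.6, 151.6]), array([337.2, 151.6]), array([241.3, 158. ]), array([317. , 157.9])]
0.2 [array([221.9, 149.7]), array([335.9, 149.7]), array([241.9, 162.3]), array([316.4, 162.2])]
0.25 [array([223.1, 148.3]), array([334.7, 148.2]), array([242.4, 166.7]), array([315.9, 166.6])]
0.3 [array([224.4, 147.2]), array([333.5, 147.2]), array([243. , 171.1]), array([315.3, 171.1])]
0.35 [array([225.6, 146.6]), array([332.3, 146.6]), array([243.5, 175.7]), array([314.9, 175.7])]
```

Request:
jog_arm([
  [[-0.0075,0.0385,0,0],[-0.0075,0.0385,0,0],[-0.0075,0.0385,0,0],[-0.0075,0.0385,0,0],[-0.0075,0.0385,0,0],[-0.0075,0.0385,0,0],[-0.0075,0.0385,0,0],[-0.0075,0.0385,0,0],[0,0,0,0.088],[0,0,0,0.088],[0,0,0,0],[0,0,0,0]],
])

```text
time_s: 14.62
tcp_pos: [0.4793, 0.0121, 0.321]
ee_rot: [[-0.991, 0.134, -0.002], [0.134, 0.991, -0.001], [0.001, -0.001, -1.0]]
wrist_force: [0.9, -0.2, -3.9]
gripper_width: 0.549
gripper_force: 30.0
```

```bash
python3 - <<'E'
from h import *
s=sense();print(s['time_s'],s['tcp_pos'],np.round(s['ee_rot'],3),s['wrist_force'])
m,w=snap('wrist','w7')
S,a=snap('scene','s7');T,b=snap('top','t7')
g=np.array(s['tcp_pos'])+.051*np.array(s['ee_rot'])[:,2]
p=proj(S,g);q=proj(T,g);print(p,q)
def c(i,x,y,w,h,k): return cv2.resize(i[y:y+h,x:x+w,::-1],(int(w*k),int(h*k)),interpolation=cv2.INTER_CUBIC)
x,y=[int(v)for v in p-[55,50]];print(x,y)
A=c(a,x,y,100,100,6)
W=c(w,200,110,160,150,1.25)
X,Y=[int(v)for v in q-[25,40]];print(X,Y)
B=c(b,X,Y,50,60,4)
R=np.zeros((600,200,3),np.uint8);R[:W.shape[0]]=W;R[240:480]=B
M=np.hstack([A,R]);
for i in range(0,600,60): M[i,:6]=(0,0,255);M[:6,i]=(0,0,255)
cv2.imwrite('pics/m6.png',M)
E
```

```text
14.625 [0.47932388 0.0120797  0.32104761] [[-0.991  0.134 -0.002]
 [ 0.134  0.991 -0.001]
 [ 0.001 -0.001 -1.   ]] [ 0.90404472 -0.17551501 -3.92501072]
[229.80378628 218.53278865] [189.64642054 218.75544102]
174 168
164 178
```

View pics/m6.png

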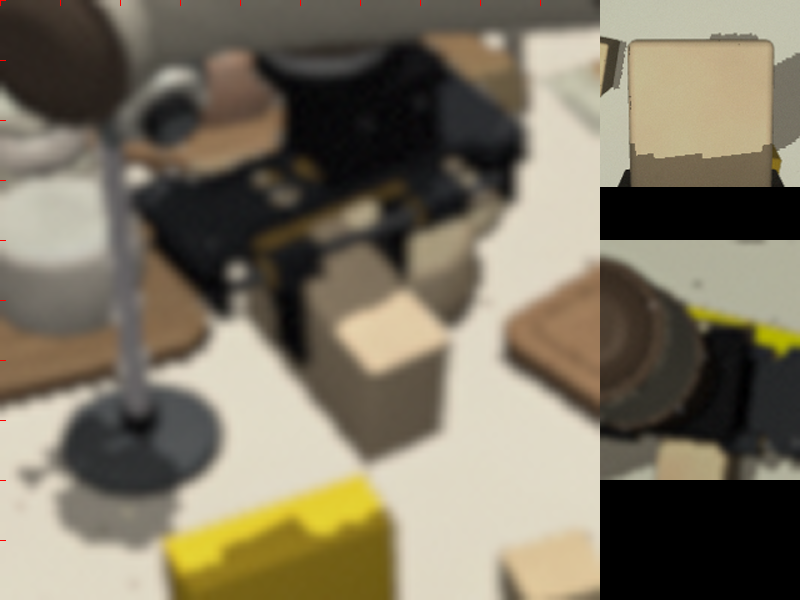

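The slab is held; its -x end shows in the scene crop with top corners (375,375) and (446,337) and bottom corners (370,458) and (440,430). In the wrist crop the near edge is at row 42 and the sides look parallel. I'll calculate the actual tilt from these corners.

```bash
python3 - <<'E'
from h import *
from vp import vp
S=camera_model('scene');m=camera_model('wrist');s=sense()
R=np.array(s['ee_rot']);g=np.array(s['tcp_pos'])+.051*R[:,2]
X=-R[:,0];X[2]=0;X/=np.linalg.norm(X);Z=np.array([0,0,1.]);Y=np.cross(Z,X)
sc=lambda x,y:(S,174+x/6-.4,168+y/6-.4)
Tp,r1=tri(sc(375,375),(m,338.4,143.6));Tm,r2=tri(sc(446,337),(m,225.6,143.6));print(Tp,r1,Tm,r2,np.linalg.norm(Tp-Tm))
loc=lambda p:(np.array([(p-g)@X,(p-g)@Y,(p-g)@Z])*1000).round(1)
print('T local',loc(Tp),loc(Tm))
def side(p,y):
    _,u,v=p;e,r=ray(S,u,v);return e+r*((y-(e-g)@Y)/(r@Y))
for n,p,y in[('T+',sc(375,375),.024),('B+',sc(370,458),.024),('T-',sc(446,337),-.024),('B-',sc(440,430),-.024)]: print(n,loc(side(p,y)))
for t in(0,.1,.2,.27,.35):
    P=lambda l,q,w:g+l*(X*np.cos(t)+Z*np.sin(t))+q*(-X*np.sin(t)+Z*np.cos(t))+Y*w
    print(t,[((proj(S,P(-.0615,q,w))-[174,168]+.4)*6).round() for q in(.0208,-.0512) for w in(.024,-.024)],proj(m,P(-.0615,.0208,.024)).round(1))
d,W=vp(cv2.imread('pics/w7.png'),m,None,range(150,215,2));print('tilt',np.arcsin(d[2]),W)
E
```

```text
[0.41431994 0.04367735 0.2818858 ] [np.float64(0.0023310854502971165), np.float64(0.002331085450297194)] [ 0.40941688 -0.00048508  0.28387509] [np.float64(0.000527357504711025), np.float64(0.0005273575047110322)] 0.04447828357561949
T local [-68.8  22.6  11.3] [-67.7 -21.8  13.3]
T+ [-75.7  24.   16. ]
B+ [-67.   24.  -43.7]
T- [-65.3 -24.   10.8]
B- [-57.1 -24.  -55.9]
0 [array([359., 352.]), array([441., 317.]), array([365., 463.]), array([445., 428.])] [340.9 160.8]
0.1 [array([362., 364.]), array([444., 329.]), array([359., 466.]), array([439., 431.])] [338.3 154.4]
0.2 [array([363., 375.]), array([445., 340.]), array([354., 468.]), array([433., 432.])] [335.8 150. ]
0.27 [array([364., 383.]), array([446., 348.]), array([349., 468.]), array([428., 433.])] [334.1 148.1]
0.35 [array([365., 391.]), array([446., 356.]), array([344., 467.]), array([423., 432.])] [332.2 146.9]
tilt -0.09271095671294037 [(26, np.float64(1.0140294246827932), array([9.30761997e-02, 2.03501456e+02]), np.float64(217.4628856049854)), (32, np.float64(0.5601712612796188), array([-4.63152445e-02,  3.45527119e+02]), np.float64(338.579831891086))]
```

The slab rotated only about 0.12 rad and slid about 5 mm in the pads. I'll seat it on the board edge and counter, loosen the grip so it settles to 0.27 rad, then regrip. First, a check that the board didn't move.

Request:
jog_arm([
  [[0,0,0,-0.08],[0,0,0,-0.08],[0.0054,-0.0386,0,0],[0.0054,-0.0386,0,0],[0.0054,-0.0386,0,0],[0.0054,-0.0386,0,0],[0.0054,-0.0386,0.03,0],[0.0054,-0.0386,0.045,0],[0.0054,-0.0386,0.045,0],[0.0054,-0.0386,0.045,0],[0,0,0,0],[0,0,0,0]],
])

```text
time_s: 16.27
tcp_pos: [0.4446, -0.298, 0.1573]
ee_rot: [[-1.0, -0.025, 0.001], [-0.025, 1.0, -0.001], [-0.001, -0.001, -1.0]]
wrist_force: [1.3, -0.1, -3.8]
gripper_width: 0.55
gripper_force: 30.0
```

```bash
python3 - <<'E'
from h import *
s=sense();print(s['time_s'],s['tcp_pos'],np.round(s['ee_rot'],3))
T=camera_model('top')
a=cv2.imread('pics/top0.png');b=cv2.imread('pics/t7.png')
for n in(a,b):
    # board near edge: strongest vertical gradient rows 222..240, at several columns
    g=cv2.cvtColor(n,cv2.COLOR_BGR2GRAY).astype(float)
    for lab,c0 in(('near',[310,320,330,345,355]),):
        out=[]
        for c in c0:
            col=g[:,c-2:c+3].mean(1);d=np.abs(np.diff(col[220:242]));k=int(d.argmax());A,B,C=d[k-1:k+2];out.append(220.5+k+.5*(A-C)/(A-2*B+C))
        print(lab,np.round(out,2))
    out=[]
    for r in(190,200,210): 
        row=g[r-2:r+3].mean(0);d=np.abs(np.diff(row[358:378]));out.append(358.5+int(d.argmax()))
    print('side',out)
E
```

```text
16.275 [ 0.44462736 -0.29796876  0.15729823] [[-1.    -0.025  0.001]
 [-0.025  1.    -0.001]
 [-0.001 -0.001 -1.   ]]
near [230.69 230.17 230.24 229.53 229.21]
side [358.5, 359.5, 365.5]
near [230.7  230.16 230.2  229.52 229.16]
side [364.5, 359.5, 365.5]
```

The board hasn't moved. Lowering onto the edge.

Request:
jog_arm([
  [[0,0,0.02,0],[0,0,0.012,0],[0,0,0.005,0],[0,0,0.003,0],[0,0,0,0]],
])

```text
time_s: 16.9
tcp_pos: [0.4445, -0.2974, 0.1179]
ee_rot: [[-1.0, -0.025, 0.001], [-0.025, 1.0, -0.0], [-0.001, -0.0, -1.0]]
wrist_force: [0.2, 2.6, 1.2]
gripper_width: 0.548
gripper_force: 30.0
```

Request:
jog_arm([
  [[0,0,0,0],[0,0,0,0],[0,0,0,0],[0,0,0,0]],
], claw=0.62)

```text
time_s: 17.4
tcp_pos: [0.4441, -0.2977, 0.1169]
ee_rot: [[-1.0, -0.025, 0.0], [-0.025, 1.0, -0.0], [-0.0, -0.0, -1.0]]
wrist_force: [-0.3, -0.7, 0.5]
gripper_width: 0.617
gripper_force: 0.0
```

```bash
python3 - <<'E'
from h import *
from vp import vp
from tilt import tilt
s=sense();print(s['time_s'],s['tcp_pos'],s['wrist_force'])
m,im=snap('wrist','w8');S,a=snap('scene','s8')
im=im[:,:,::-1]
print(im[130:250:3,280].sum(1))
for v in(180,200,220): print(v,np.abs(np.diff(cv2.GaussianBlur(im,(3,3),0)[v].astype(float),axis=0)).sum(1)[200:360].round().astype(int).tolist())
E
```

```text
17.4 [ 0.44406662 -0.29770094  0.11691956] [-0.31456975 -0.67000364  0.48949536]
[497 507 507 515 519 521 522 527 518 521 525 516 529 525 524 527 526 524
 532 524 524 528 527 535 529 530 524 526 538 535 528 531 527 517 520 523
 298 297 306 299]
180 [1, 0, 0, 1, 1, 1, 2, 1, 1, 3, 0, 2, 0, 0, 1, 1, 2, 1, 1, 2, 0, 0, 1, 29, 81, 58, 23, 45, 22, 10, 5, 2, 2, 1, 0, 0, 0, 0, 1, 3, 2, 2, 0, 0, 2, 2, 2, 2, 0, 1, 0, 0, 0, 1, 0, 1, 1, 1, 1, 2, 1, 1, 1, 2, 0, 0, 2, 0, 1, 2, 0, 2, 0, 2, 0, 1, 1, 1, 2, 1, 1, 1, 0, 1, 1, 2, 2, 1, 3, 0, 3, 2, 1, 1, 2, 1, 2, 3, 2, 0, 2, 0, 0, 2, 2, 1, 1, 0, 0, 2, 2, 1, 1, 1, 3, 0, 0, 1, 1, 0, 1, 2, 1, 1, 0, 1, 0, 1, 3, 3, 6, 15, 20, 34, 39, 16, 77, 68, 18, 1, 1, 1, 1, 0, 1, 2, 0, 1, 1, 1, 0, 1, 1, 0, 3, 1, 2, 2, 1, 1]
200 [1, 0, 43, 89, 53, 2, 2, 0, 40, 89, 51, 5, 2, 0, 2, 0, 0, 3, 0, 1, 0, 0, 0, 15, 8, 50, 56, 36, 22, 12, 8, 3, 2, 1, 0, 1, 0, 0, 1, 2, 0, 3, 3, 0, 1, 1, 0, 1, 3, 0, 1, 0, 1, 1, 1, 1, 2, 1, 2, 2, 1, 1, 1, 0, 1, 0, 1, 2, 0, 3, 0, 1, 1, 2, 1, 2, 2, 2, 0, 1, 1, 0, 2, 1, 1, 2, 1, 0, 2, 1, 1, 1, 0, 1, 0, 0, 2, 1, 1, 0, 1, 0, 3, 0, 1, 1, 0, 2, 2, 1, 3, 3, 2, 2, 1, 1, 1, 1, 1, 2, 0, 1, 0, 1, 0, 0, 0, 0, 2, 1, 5, 15, 20, 32, 56, 57, 15, 39, 37, 10, 1, 1, 1, 1, 2, 4, 25, 35, 13, 1, 0, 0, 3, 0, 1, 1, 1, 0, 2, 1]
220 [0, 1, 1, 3, 0, 0, 2, 2, 0, 2, 1, 3, 0, 3, 2, 0, 2, 0, 0, 0, 2, 1, 1, 0, 11, 30, 46, 46, 25, 12, 6, 5, 0, 1, 2, 3, 1, 2, 2, 1, 1, 0, 0, 0, 2, 1, 0, 1, 2, 2, 1, 0, 1, 2, 0, 2, 0, 0, 0, 1, 0, 2, 0, 0, 0, 1, 1, 2, 1, 2, 3, 2, 2, 0, 2, 1, 3, 1, 1, 1, 0, 0, 1, 2, 3, 1, 1, 2, 1, 1, 1, 1, 2, 2, 1, 2, 0, 1, 0, 0, 2, 1, 1, 1, 0, 0, 0, 0, 1, 1, 3, 2, 2, 2, 2, 1, 1, 4, 2, 1, 0, 0, 1, 1, 2, 1, 0, 0, 2, 1, 6, 14, 19, 31, 51, 66, 30, 21, 16, 0, 2, 1, 0, 4, 0, 0, 2, 1, 1, 1, 1, 1, 0, 1, 2, 0, 2, 0, 0, 2]
```

```bash
python3 - <<'E'
from h import *
s=sense();m=camera_model('wrist');im=cv2.imread('pics/w8.png')
print(im[85:150:1,280].sum(1).tolist())
g=cv2.GaussianBlur(im,(3,3),0).astype(float)
for v in(120,125,130,140,150,160):
    d=np.abs(np.diff(g[v],axis=0)).sum(1); print(v,[(i,int(d[i])) for i in range(200,360) if d[i]>25])
e=.4645
R=np.array(s['ee_rot']);X=-R[:,0];Z=np.array([0,0,1.]);Y=np.cross(Z,X)
for d in(.07,.075,.08,.085,.09,.095):
    t=np.arcsin(.022/d); c=np.array([e-d*np.cos(t),-.2977,0])
    for nm,P in(('T',c+.072*(-X*np.sin(t)+Z*np.cos(t))),): print(d,round(t,3),c[0].round(4),proj(m,P+.0225*Y).round(1),proj(m,P-.0225*Y).round(1))
E
```

```text
[138, 128, 120, 132, 129, 140, 139, 152, 147, 137, 136, 134, 140, 144, 140, 148, 160, 157, 153, 164, 162, 161, 163, 198, 313, 378, 420, 446, 472, 505, 531, 546, 550, 560, 561, 570, 572, 573, 581, 458, 337, 416, 453, 473, 490, 497, 502, 502, 507, 506, 501, 507, 514, 516, 515, 518, 514, 519, 519, 520, 521, 527, 521, 522, 522]
120 []
125 [(227, 34), (228, 44), (229, 41), (332, 48), (333, 52), (334, 31)]
130 [(224, 46), (225, 69), (227, 28), (333, 33), (335, 70), (336, 70)]
140 [(223, 41), (224, 92), (225, 42), (226, 31), (227, 42), (333, 35), (335, 62), (336, 83), (337, 28)]
150 [(223, 44), (224, 94), (225, 35), (226, 38), (227, 42), (333, 32), (335, 59), (336, 83), (337, 30)]
160 [(223, 26), (224, 72), (225, 54), (227, 39), (333, 34), (334, 31), (335, 34), (336, 82), (337, 55)]
0.07 0.32 0.398 [333.2 138.8] [229.5 138.9]
0.075 0.298 0.3928 [334.  130.1] [229.3 130.1]
0.08 0.279 0.3876 [334.9 120.7] [229.1 120.8]
0.085 0.262 0.3824 [335.7 110.9] [228.9 111. ]
0.09 0.247 0.3772 [336.5 100.7] [228.7 100.7]
0.095 0.234 0.3721 [337.3  90. ] [228.6  90.1]
```

The slab settled: near edge at row ~125, which gives a tilt of about 0.28 rad, and its sides no longer converge. Shifting to the grip point and closing.

Request:
jog_arm([
  [[0.0045,0,-0.0012,0],[0.005,0,-0.0013,0],[0,0,0,0]],
])

```text
time_s: 17.88
tcp_pos: [0.434, -0.2978, 0.1195]
ee_rot: [[-1.0, -0.024, -0.0], [-0.024, 1.0, 0.0], [0.0, 0.0, -1.0]]
wrist_force: [-0.1, 0.4, -0.3]
gripper_width: 0.621
gripper_force: 0.0
```

Request:
jog_arm([
  [[0,0,0,0],[0,0,0,0],[0,0,0,0],[0,0,0,0]],
], claw=0.0)

```text
time_s: 18.38
tcp_pos: [0.4345, -0.2978, 0.1194]
ee_rot: [[-1.0, -0.025, -0.0], [-0.025, 1.0, -0.0], [0.0, -0.0, -1.0]]
wrist_force: [-0.6, 0.3, 1.9]
gripper_width: 0.549
gripper_force: 30.0
```

```bash
python3 - <<'E'
from h import *
s=sense();print(s['time_s'],s['tcp_pos'],s['wrist_force'],s['gripper_force'])
m,im=snap('wrist','w9');im=im[:,:,::-1];print(im[110:150,280].sum(1).tolist(),m['eye'])
e=.4645
R=np.array(s['ee_rot']);X=-R[:,0];Z=np.array([0,0,1.]);Y=np.cross(Z,X)
for d in(.07,.075,.08,.085):
    t=np.arcsin(.022/d); c=np.array([e-d*np.cos(t),-.2977,0]);P=c+.072*(-X*np.sin(t)+Z*np.cos(t)); print(d,round(t,3),proj(m,P+.0225*Y).round(1))
E
```

```text
18.375 [ 0.43452974 -0.29779967  0.11942015] [-0.58659434  0.28116647  1.86689065] 29.98974060639739
[161, 165, 175, 167, 164, 173, 165, 162, 172, 168, 172, 172, 178, 236, 328, 392, 448, 471, 508, 536, 568, 583, 586, 600, 607, 609, 617, 620, 625, 622, 627, 629, 622, 499, 392, 374, 340, 371, 439, 480] [ 0.35755823 -0.2991835   0.21285194]
0.07 0.32 [331.3 160. ]
0.075 0.298 [332.1 151.7]
0.08 0.279 [332.9 142.9]
0.085 0.262 [333.7 133.6]
```

Request:
jog_arm([
  [[0,0,-0.015,0],[0,0,-0.04,0],[0,0,-0.05,0],[0,0,-0.05,0],[0,0,-0.05,0],[-0.005,0.0384,0,0],[-0.005,0.0384,0,0],[-0.005,0.0384,0,0],[-0.005,0.0384,0,0],[-0.005,0.0384,0,0],[-0.005,0.0384,0,0],[-0.005,0.0384,0,0],[-0.005,0.0384,0,0],[0,0,0,0.08],[0,0,0,0.08],[0,0,0,0],[0,0,0,0]],
])

```text
time_s: 20.55
tcp_pos: [0.4665, 0.0102, 0.3243]
ee_rot: [[-0.991, 0.134, -0.001], [0.134, 0.991, 0.0], [0.001, 0.0, -1.0]]
wrist_force: [0.5, 0.6, -3.0]
gripper_width: 0.552
gripper_force: 30.0
```

```bash
cat > go.py <<'E'
from h import *
s=sense();R=np.array(s['ee_rot']);print(s['time_s'],s['tcp_pos'],np.degrees(np.arctan2(-R[1,0],-R[0,0])),s['wrist_force'],s['gripper_force'])
t=np.array([.5166,.0117,.2733])-.051*R[:,2];print('shift',R.T@(t-s['tcp_pos']))
m,im=snap('wrist','w%d'%int(s['time_s']*100));print(im[110:160,280].sum(1).tolist())
E
python3 go.py
```

```text
20.55 [0.4664723  0.01015849 0.3242881 ] -7.699769267337598 [ 0.46390465  0.55335621 -3.01712382] 29.991023344919086
shift [-4.94963364e-02  8.23810511e-03 -3.73109054e-05]
[594, 589, 591, 589, 587, 588, 584, 591, 589, 596, 587, 589, 589, 594, 586, 590, 590, 591, 590, 591, 594, 596, 596, 593, 593, 592, 590, 597, 589, 590, 591, 592, 592, 592, 589, 594, 426, 360, 424, 458, 482, 502, 511, 515, 514, 521, 516, 515, 522, 522]
```

Request:
jog_arm([
  [[-0.0125,0.004,0,0],[-0.0125,0.0042,0,0],[-0.0125,0,0,0],[-0.012,0,0,0],[0,0,0,0],[0,0,0,0],[0,0,0,0]],
])

```text
time_s: 21.48
tcp_pos: [0.5166, 0.0117, 0.3245]
ee_rot: [[-0.991, 0.135, -0.0], [0.135, 0.991, 0.0], [0.0, 0.0, -1.0]]
wrist_force: [-0.9, 0.5, -3.6]
gripper_width: 0.549
gripper_force: 30.0
```

```bash
python3 go.py; python3 - <<'E'
from h import *
s=sense();S,a=snap('scene','s10');R=np.array(s['ee_rot']);g=np.array(s['tcp_pos'])+.051*R[:,2]
X=-R[:,0];X[2]=0;X/=np.linalg.norm(X);Z=np.array([0,0,1.]);Y=np.cross(Z,X)
hsv=cv2.cvtColor(a,cv2.COLOR_RGB2HSV)
for t in(.2,.285,.35):
    L=X*np.cos(t)+Z*np.sin(t);U=-X*np.sin(t)+Z*np.cos(t);c=g+.0049*X-.0163*Z
    print(t,[proj(S,c-.0625*L+q*U+w*Y).round(1).tolist() for q in(.036,-.036) for w in(.024,-.024)])
p=proj(S,c).astype(int);x0,y0=p[0]-15,p[1]-12
gr=a[y0:y0+42,x0:x0+42].sum(2)//8
print(x0,y0)
for r in gr: print(' '.join('%2d'%v for v in r))
E
```

```text
21.475 [0.51664042 0.01169257 0.32445239] -7.742643433584885 [-0.93013522  0.50818105 -3.58104692] 29.991056537255645
shift [ 3.68974161e-05 -3.91289639e-07  1.52389708e-04]
[532, 529, 530, 530, 529, 526, 531, 535, 537, 531, 533, 527, 536, 533, 528, 531, 531, 532, 530, 526, 527, 536, 528, 529, 534, 537, 532, 537, 531, 531, 534, 535, 532, 530, 528, 531, 382, 314, 371, 410, 425, 450, 461, 451, 459, 460, 462, 461, 463, 466]
0.2 [[226.1, 223.8], [239.7, 218.1], [224.7, 239.2], [237.9, 233.5]]
0.285 [[226.5, 225.6], [240.0, 219.9], [224.1, 239.5], [237.2, 233.8]]
0.35 [[226.7, 227.0], [240.2, 221.2], [223.6, 239.7], [236.7, 234.0]]
206 203
 9  8 10 13 14 12 11  9  9  8  8  7  9 13 18 24 29 33 36 38 39 36 26 14  6  4  7 19 37 51 57 58 58 58 58 58 58 59 59 58 58 58
20 12 11 14 14 12  9  8  8  8  7  7  9 16 24 32 37 40 40 41 41 38 31 19  9  5  7 21 40 52 57 57 58 58 58 58 58 58 58 58 57 57
36 22 15 19 19 15  9  7  7  7  7  7 10 19 30 38 41 41 41 41 41 40 35 26 16  7  7 21 40 52 56 57 57 58 58 58 57 57 56 57 57 56
46 29 19 19 20 16 11  7  7  7  7  8 12 21 32 39 42 42 42 41 41 41 39 34 25 14  
[... 4134 characters left out ...]
0 62 60 65 72 77 78 79 80 79 79 79 79 79 79 79 79 79 79 79 79 79 79 79
31 31 30 32 43 62 76 80 80 80 79 80 79 79 79 79 80 79 78 75 75 77 79 79 80 80 79 79 79 79 79 79 79 79 79 79 79 79 79 79 79 79
32 31 30 31 44 63 76 79 80 79 79 79 79 80 79 80 79 80 79 79 79 79 79 80 80 79 79 79 79 79 79 79 79 79 79 79 79 79 79 79 79 79
31 30 28 31 47 65 77 80 79 79 79 79 79 79 79 79 79 79 79 79 79 79 80 79 80 79 79 79 79 79 79 79 79 79 79 79 79 79 79 79 79 79
30 29 27 33 51 69 78 79 79 80 79 79 79 79 79 79 79 79 79 79 79 79 79 79 80 79 80 79 79 79 79 79 79 79 79 79 79 79 79 79 79 79
29 26 29 42 60 74 79 79 79 79 79 79 79 79 79 79 80 79 79 79 79 79 79 79 79 79 79 79 79 79 79 79 79 79 79 79 79 79 79 79 79 79
```

The slab corners in the scene image match the prediction for a 0.27–0.29 rad tilt, and the pose is on target and steady. Handing in.

```bash
python3 -c "
from station import *
print(max(abs(v) for v in sense()['joint_velocities']));print(finish_job())"
```

```text
0.18511666003793584
the job is handed in; nothing more can be done
None
```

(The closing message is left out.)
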